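# Start the feed timer against the bottle caddy and hang it on the cup stand

## Task

Start the loose feed timer: set its eye end against the plain front of the wooden bottle caddy, so that it cannot slide away, and press the button in its other end fully home with the gripper's fingers for about half a second, without ramming it. Then hang the timer by its eye well down on the cup stand's slanted front arm and let go of it, leaving the other things on the table where they are.

Things in the scene. Friction and masses are not known exactly. Their poses are not given: they have to be found in the camera images.
- timer_center (a point): Centre, half-way up, of the feed timer: a loose white plastic block 70 mm long (x), 50 mm wide (y), 30 mm thick (z), about 0.2 kg, with a dark display on top, lying flat, display up. Its x axis points from the button end to the eye end. From this point: button end face of the block at x = -35 mm, eye-end face of the block at x = +35 mm. Grasp it across its 50 mm width.
- timer_eye (a point): Centre of the hanging eye of the timer, 50 mm along +x from timer_center and at the same height. The eye is an 18 mm hole, its axis the timer's z, through a tab 6 mm thick and 36 mm wide (mid-thickness of the timer), whose flat outer end is 67 mm from timer_center: that end goes against the stop.
- button_face (a point): Centre of the outer face of the timer's push button, which stands 8 mm out of the button end (43 mm from timer_center along -x when not pressed); face 26 mm wide, 18 mm high, centred 15 mm above the table when the timer lies flat.
- button (a joint): Travel of the push button, 0 m out to 0.005 m fully in, moving along the timer's +x. Spring: it starts to move at about 2 N and is fully in at about 7 N; it springs back. Unbraced, the timer slides on the table at about 1 to 3 N.
- caddy: Fixed bottle caddy, a wooden box 120 (x) by 160 (y) by 60 mm high with two feeding bottles standing in it (tops about 150 mm above the table). Origin at the centre of its underside. Its plain front face, the stop, is vertical, lies at x = -60 mm in its frame and looks along its -x (roughly towards the robot).
- peg: Slanted front arm of the fixed wooden cup stand (post 24 mm thick, 278 mm high, base disc 120 mm across): a round peg 10 mm thick, 55 mm long. Origin where it leaves the post, 150 mm above the table; z axis out along the peg to its free end, up and roughly towards the robot, 40 degrees from vertical; x axis up and away from the robot, y level. One more arm, higher up, points away from the robot.
- timer: The timer's body, moving with timer_center; its origin is 15 mm below that point, on the underside.
- jar: Bystander: lotion jar, 60 mm across, 75 mm high, standing between caddy and cup stand; origin under its centre.
- mug: Bystander: mug, 84 mm across, 90 mm high; origin under its centre.
- bottle: Bystander: feeding bottle, 62 mm across, about 143 mm high; origin under its centre.
- giraffe: Bystander: giraffe teething toy, 138 mm high; origin under its centre.
- soother: Bystander: soother, 42 mm wide, 33 mm high; origin under its centre.
- spoon: Bystander: steel spoon 140 mm long, lying flat; origin under its middle.
- bowl: Bystander: small bowl, 110 mm across, 45 mm high; origin under its centre.
Things that resemble listed ones, but are neither listed nor needed, are in the scene too. What is shaped like the timer but pink or purple is not meant.

How it is judged:
On the way:
1. the timer is braced on the caddy while the fingers hold its button fully in (at least 4 of 5 mm) (value of joint button above 0.004 m and contact force between the fingers and button_c0 above 1 N and contact force between timer and caddy above 1 N and x of timer_eye in the frame of caddy above -0.09 m), for 0.2 s.
At the end, for the whole second after the job is handed in: The timer hangs at rest with the slanted peg through its eye: eye centre within 11 mm of the peg's axis in x and y and no more than 42 mm out from the post along it; the timer is let go of and its weight is on the peg (x of timer_eye in the frame of peg between -0.011 and 0.011 m and y of timer_eye in the frame of peg between -0.011 and 0.011 m and z of timer_eye in the frame of peg between -0.005 and 0.042 m and contact force between timer and peg above 0.3 N and linear speed of timer below 0.03 m/s and angular speed of timer below 0.3 rad/s); the robot touches nothing.
It fails at once if the timer is rammed into the caddy (over 40 N) (contact force between timer and caddy above 40 N).
It fails at once if a bystander is shifted by more than 40 mm or knocked over (distance of any of jar, mug, bottle, giraffe, soother, spoon, bowl from where it was at the start of the episode above 0.04 m or angle between any of jar, mug, bottle, giraffe, soother, spoon, bowl's own z axis and vertical above 0.6 rad).
It also fails if it takes over 72 s, if anything falls off the work surface, if the arm or the gripper's body presses on something with over 40 N, if the wrist force passes 120 N, or if a joint passes its speed limit or range.

## Robot

A 6-joint arm with a two-finger parallel gripper is mounted at the origin on the work surface. World frame = base frame: x ahead of the robot, y to its left, z up, the work surface at z = 0. Lengths are in m, angles in rad, forces in N, time in s.
With the tool pointing down it reaches from about 0.375 to 0.9 m from the base axis. Payload 3.1 kg.
Tool frame: the origin (TCP) lies where the fingers leave the gripper's body, on its centre line; the fingertips stand 73 mm ahead of it and the grasp point (between the pads) lies 54 mm ahead of it; z points along the fingers, y is the line along which they close (so a half turn about z gives the same grasp; the last joint's range is limited). The gripper opens to 85 mm and grips with 20 to 120 N. Pads are 22 mm wide; open, the fingers measure 114 mm over their backs; the gripper's body (76 mm by 85 mm) begins 54 mm behind the grasp point. The pads swing forward as they close: fully open they stand 13 mm farther back than shut.
Start: joints at [1.026, 0.527, 1.433, -0, 1.181, -0.178], TCP at [0.224, 0.584, 0.304] pointing down, gripper open.
Joint ranges: [-3.08, 3.08], [-0.75, 2.2], [0.22, 2.44], [-1.43, 4.57], [0, 2.65], [-2.85, 2.85]. Speed limits (rad/s): [2.79, 2.79, 3.14, 3.14, 3.14, 3.14].

## Interface

Orientations are given as a unit quaternion [x, y, z, w].
In Python, from station import manip gives the robot as it stands.
- The arm moves only by the shell command python3 -m crank 'ROWS' [FORCE]. ROWS is JSON, a list of rows, each an object with "dp": the shift along the tool's x, y, z normalised to -1 to 1, where 1 is 50 cm, a list of three; "delta_rot": the turn, a rotation vector about the tool's x, y, z normalised to -1 to 1, where 1 is 2 pi rad, a list of three; "fingers": the opening, from -1 (shut) to 1 (fully open). A call has 1 to 12 rows; each row shifts and turns the commanded pose from where the row before left it, along the tool's axes as they then stand; what a row does not reach is not made up. A row lasts 1/12 s, in which the tool goes at most 41.7 mm and 7.16 degrees, less where a joint would pass 70% of its speed; a pose out of reach is approached as far as the arm can. A call with a number of a shift or a turn outside -1 to 1 is refused whole. A call with a gripper value outside its range is refused whole. The fingers move at their own pace and stop on an object; FORCE is the grip in N (left out, the last holds). Time passes only in rows, so rows that do not move let the fingers close. It gives the time, the measured TCP pose, the force, the opening and the grip force at its end, in the units of the state.
- manip.sense(): the state, without advancing time (a new reading comes with each control period).
- manip.snapshot(name): name is "side" or "top"; returns (picture, depth): 400x640x3 uint8, red, green, blue; 400x640 float32, m along the optical axis (not along the pixel's ray), 0 where there is no reading.
- manip.camera_model(name): a dict with "fx", "fy", "cx", "cy" (pixels), "origin" and "attitude" of the camera in the world. Camera axes: x right, y up, looking along -z (the intrinsics and any distortion apply to the point x, -y, -z); pixel columns grow to the right and rows downward; lengths in m; the calibration is good to about 2 mm. A picture is of the moment at which its call begins. camera_model takes no time and is no camera call.
- manip.sign_off(): hands the job in; it is judged then, once.
The state is a dict: "t": time; "q": joint angles; "qd": joint speeds; "tau": joint torques, N m; "tcp_pos": TCP position; "tool_rot": TCP orientation; "force": force on the tool from outside, world axes, zero at the start; "ft_torque": the same for the moment, N m; "finger_gap": opening from 0.0 (shut) to 1.0 (fully open); "gripper_force": force on a finger pad.
Only numpy, scipy, OpenCV 4.12 (cv2) and the standard library are available. Lean on these libraries where they do the work, as an engineer would, in place of code of your own. Each camera call takes 0.05 s, during which the arm holds its last target. There are 200 camera calls.

## Working session

There is one attempt and no reset: what is moved stays moved. The work goes in short steps, Python scripts to look and compute and a shell command to move; the robot and the scene stay as the last step left them, time stands still between calls to the robot, and variables do not carry over. Pictures are saved under pics/ and viewed, at most 10 in all, crops included, and the job is handed in when it is done.

```bash
mkdir -p pics; cat > h.py <<'E'
import numpy as np,cv2,json
from station import manip
from scipy.spatial.transform import Rotation as R
def cam(n):
    m=manip.camera_model(n); a=np.array(m['attitude'])
    Rm=R.from_quat(a).as_matrix() if a.size==4 else a.reshape(3,3)
    return m,Rm,np.array(m['origin'])
def snap(n,f):
    p,d=manip.snapshot(n); cv2.imwrite(f'pics/{f}.png',p[:,:,::-1]); np.save(f'pics/{f}.npy',d); return p,d
def w(n,d,u,v,z=None):
    m,Rm,o=cam(n); r=Rm@np.array([(u-m['cx'])/m['fx'],-(v-m['cy'])/m['fy'],-1])
    if z is not None: return o+r*(z-o[2])/r[2]
    return o+r*d[int(v),int(u)]
E
python3 - <<'E'
from h import *
for n in('side','top'):
    snap(n,n+'0'); print(manip.camera_model(n))
print(manip.sense())
E
```

```text
{'fx': 510.37201548805234, 'fy': 510.37201548805234, 'cx': 318.14154003478006, 'cy': 193.3019959984997, 'origin': array([ 0.30863266, -1.07289855,  1.04251847]), 'attitude': array([ 0.42314615, -0.04961763, -0.08026433,  0.90113432])}
{'fx': 377.7048311467997, 'fy': 377.7048311467997, 'cx': 315.8076512216512, 'cy': 194.98927682047685, 'origin': array([0.39341673, 0.0093493 , 1.14859451]), 'attitude': array([-0.04207757,  0.04452484,  0.71020495, -0.70132442])}
{'t': 0.1, 'q': array([ 1.02652515e+00,  5.28393489e-01,  1.43377200e+00, -2.06507386e-06,
        1.18144382e+00, -1.78494492e-01]), 'qd': array([-0.00154342, -0.00109792, -0.00318799, -0.00223679,  0.00092183,
        0.00061419]), 'tau': array([ 5.16268374e-04, -4.43307817e+01, -1.78586698e+01, -2.23919965e-04,
        3.82731188e-03,  1.34180784e-06]), 'tcp_pos': array([0.22324745, 0.58322121, 0.30301958]), 'tool_rot': array([ 1.81870020e-01,  9.83322063e-01, -9.43536660e-04, -3.55619481e-04]), 'force': array([-0.00092757, -0.1016407 ,  0.18706385]), 'ft_torque': array([ 0.00092128, -0.03009341, -0.04530433]), 'gripper_force': 0.0, 'finger_gap': 0.9988910386701341}
```

View pics/top0.png

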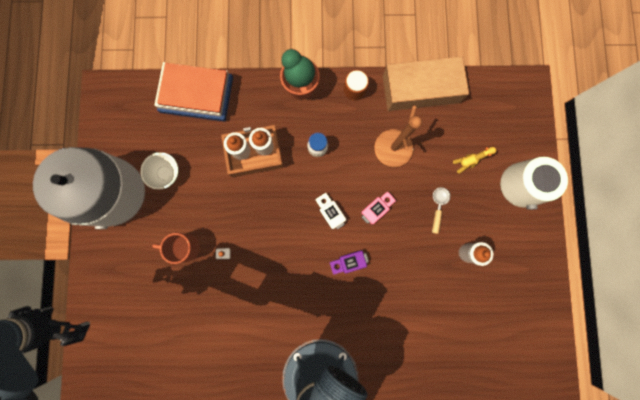

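View pics/side0.png

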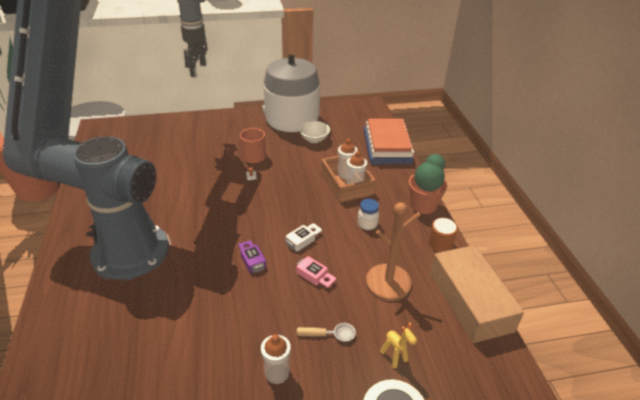

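Three timer-shaped things appear in the top view: white at (331,211), pink at (378,208) and purple at (350,263). White fits the description. The caddy is at (252,150), the cup stand at (395,148) with its arm at (410,125), the jar at (317,145). I'll confirm with enlarged crops.

```bash
python3 - <<'E'
from h import *
a=cv2.imread('pics/top0.png')[100:240,210:450]; b=cv2.imread('pics/side0.png')[150:310,270:450]
a=cv2.resize(a,None,fx=3.3,fy=3.3,interpolation=3); b=cv2.resize(b,None,fx=3.3,fy=3.3,interpolation=3)
cv2.imwrite('pics/ca.png',a);cv2.imwrite('pics/cb.png',b)
E
```

```text
(no output)
```

View pics/ca.png

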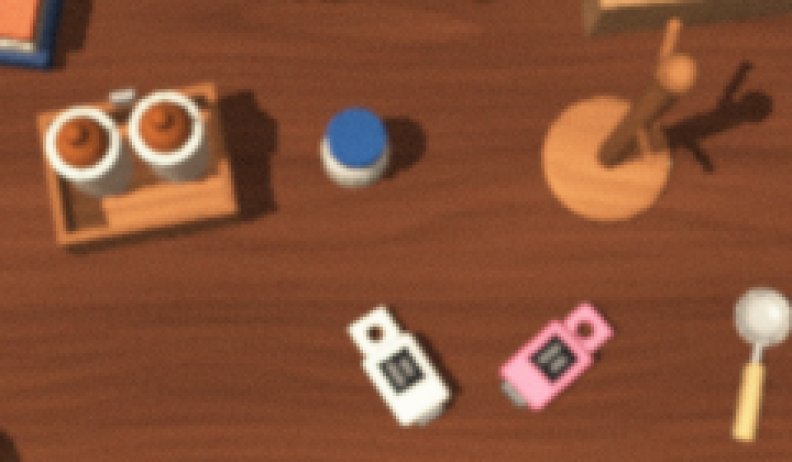

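View pics/cb.png

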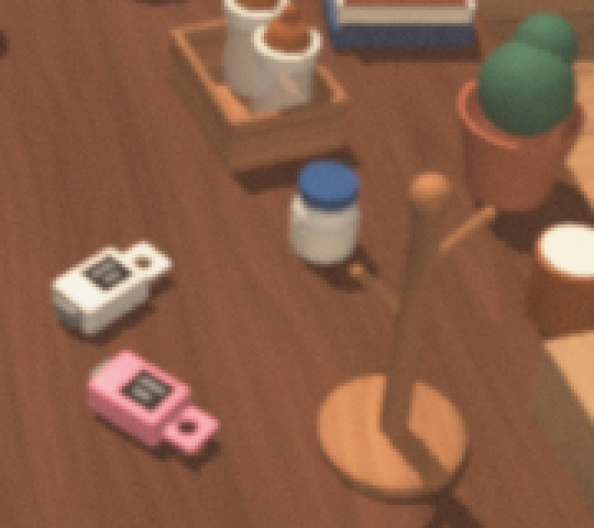

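The crops confirm the white timer, with its eye at crop (375,333) and its display at (401,370). The caddy's front top edge runs (58,243) to (237,213). The peg tip is at side crop (357,271).

```bash
python3 - <<'E'
from h import *
np.set_printoptions(precision=4,suppress=True)
A=lambda u,v,z=None:w('top',np.load('pics/top0.npy'),210+u/3.3,100+v/3.3,z)
B=lambda u,v,z=None:w('side',np.load('pics/side0.npy'),270+u/3.3,150+v/3.3,z)
e=A(375,333,.018);c=A(403,371,.030);print('eye',e,'disp',c,'yaw',np.degrees(np.arctan2(*(e-c)[1::-1])), np.linalg.norm(e-c))
e=B(143,263,.018);c=B(107,271,.030);print('side eye',e,'disp',c,'yaw',np.degrees(np.arctan2(*(e-c)[1::-1])))
P=[A(u,v,.06) for u,v in((58,243),(237,213),(215,85),(38,115))];print('caddy',*P)
print('caddy side frontright/bl',B(235,135,.06),B(232,172,0),'backright',B(347,97,.06))
print('base top',A(606,158,.012),'side',B(392,430,.012)); print('knob',A(676,73,.278),B(430,187,.278))
print('pegtip side',B(357,271,.192),B(357,271),'top',A(652,148,.192),A(652,148))
print('peg root side',B(400,308,.15),B(398,306)); print('jar',A(357,140,.075))
# depth check
print('tops',A(403,371),A(375,318),A(150,215),)
E
```

```text
eye [ 0.5144 -0.0188  0.018 ] disp [ 0.4784 -0.0432  0.03  ] yaw 34.11055945495681 0.04505509556974523
side eye [ 0.517  -0.0196  0.018 ] disp [ 0.4821 -0.0366  0.03  ] yaw 26.02379000513533
caddy [0.5935 0.2617 0.06  ] [0.6186 0.1032 0.06  ] [0.7361 0.1228 0.06  ] [0.7103 0.2815 0.06  ]
caddy side frontright/bl [0.6228 0.0911 0.06  ] [0.6269 0.1082 0.    ] backright [0.7408 0.1296 0.06  ]
base top [ 0.6766 -0.2371  0.012 ] side [ 0.68   -0.2359  0.012 ]
knob [ 0.6725 -0.2323  0.278 ] [ 0.6744 -0.2447  0.278 ]
pegtip side [ 0.6339 -0.2324  0.192 ] [ 0.6345 -0.231   0.1905] top [ 0.6394 -0.2346  0.192 ] [ 0.6431 -0.2383  0.1775]
peg root side [ 0.6708 -0.2347  0.15  ] [ 0.6667 -0.2399  0.158 ]
jar [ 0.6799 -0.0041  0.075 ]
tops [ 0.4785 -0.0432  0.0291] [ 0.5281 -0.019   0.019 ] [0.6287 0.1888 0.007 ]
```

```bash
cat >> h.py <<'E'
def seg(n,p,u0,u1,v0,v1,z=.02):
    s=p[v0:v1,u0:u1].astype(int); m=(s.min(2)>110)&(s.max(2)-s.min(2)<60)
    v,u=np.nonzero(m); P=np.array([w(n,None,a+u0,b+v0,z)[:2] for a,b in zip(u,v)])
    r=cv2.minAreaRect(P.astype(np.float32)*1000); return m.sum(),r,P.mean(0)
def plan(pos,Rt):
    s=manip.sense(); R0=R.from_quat(s['tool_rot']); Rt=R.from_matrix(Rt)
    rv=(R0.inv()*Rt).as_rotvec(); d=np.array(pos)-s['tcp_pos']; dp=Rt.inv().apply(d)
    print('rot units',np.round(rv/2/np.pi,4),'deg',np.round(np.degrees(np.linalg.norm(rv)),1),'| dp(after rot) units',np.round(dp/.5,4),'mm',np.round(np.linalg.norm(d)*1000), '| dp world mm',np.round(d*1000,1),'dp(before rot)',np.round(R0.inv().apply(d)/.5,4))
def down(yx): # timer x yaw (deg); tool x = -timer x, tool z down
    a=np.radians(yx); x=-np.array([np.cos(a),np.sin(a),0]); z=np.array([0,0,-1.]); return np.c_[x,np.cross(z,x),z]
E
python3 - <<'E'
from h import *
np.set_printoptions(precision=4,suppress=True)
p=cv2.imread('pics/top0.png')[:,:,::-1]; print(seg('top',p,306,352,188,232))
p=cv2.imread('pics/side0.png')[:,:,::-1]; print(seg('side',p,280,324,220,256))
plan([.475,-.044,.25],down(32))
E
```

```text
(np.int64(501), ((484.63861083984375, -37.31011199951172), (111.09146881103516, 53.520633697509766), 31.623153686523438), array([ 0.4825, -0.0381]))
(np.int64(484), ((484.8811340332031, -36.82579803466797), (111.31413269042969, 69.25605010986328), 31.852251052856445), array([ 0.4819, -0.0404]))
rot units [-0.0003 -0.0002 -0.1471] deg 53.0 | dp(after rot) units [ 0.2378 -1.3306  0.106 ] mm 678.0 | dp world mm [ 251.8 -627.2  -53. ] dp(before rot) [-0.9189 -0.9912  0.1077]
```

```bash
python3 -m crank '[{"dp":[0,0,0],"delta_rot":[0,0,-0.0184],"fingers":1},{"dp":[0,0,0],"delta_rot":[0,0,-0.0184],"fingers":1},{"dp":[0,0,0],"delta_rot":[0,0,-0.0184],"fingers":1},{"dp":[0,0,0],"delta_rot":[0,0,-0.0184],"fingers":1},{"dp":[0,0,0],"delta_rot":[0,0,-0.0184],"fingers":1},{"dp":[0,0,0],"delta_rot":[0,0,-0.0184],"fingers":1},{"dp":[0,0,0],"delta_rot":[0,0,-0.0184],"fingers":1},{"dp":[0,0,0],"delta_rot":[0,0,-0.0184],"fingers":1},{"dp":[0,0,0],"delta_rot":[0,0,0],"fingers":1}]'
python3 -m crank '[{"dp":[0.0119,-0.0665,0.005],"delta_rot":[0,0,0],"fingers":1},{"dp":[0.0119,-0.0665,0.005],"delta_rot":[0,0,0],"fingers":1},{"dp":[0.0119,-0.0665,0.005],"delta_rot":[0,0,0],"fingers":1},{"dp":[0.0119,-0.0665,0.005],"delta_rot":[0,0,0],"fingers":1},{"dp":[0.0119,-0.0665,0.005],"delta_rot":[0,0,0],"fingers":1},{"dp":[0.0119,-0.0665,0.005],"delta_rot":[0,0,0],"fingers":1},{"dp":[0.0119,-0.0665,0.005],"delta_rot":[0,0,0],"fingers":1},{"dp":[0.0119,-0.0665,0.005],"delta_rot":[0,0,0],"fingers":1},{"dp":[0.0119,-0.0665,0.005],"delta_rot":[0,0,0],"fingers":1},{"dp":[0.0119,-0.0665,0.005],"delta_rot":[0,0,0],"fingers":1}]'
python3 -m crank '[{"dp":[0.0119,-0.0665,0.005],"delta_rot":[0,0,0],"fingers":1},{"dp":[0.0119,-0.0665,0.005],"delta_rot":[0,0,0],"fingers":1},{"dp":[0.0119,-0.0665,0.005],"delta_rot":[0,0,0],"fingers":1},{"dp":[0.0119,-0.0665,0.005],"delta_rot":[0,0,0],"fingers":1},{"dp":[0.0119,-0.0665,0.005],"delta_rot":[0,0,0],"fingers":1},{"dp":[0.0119,-0.0665,0.005],"delta_rot":[0,0,0],"fingers":1},{"dp":[0.0119,-0.0665,0.005],"delta_rot":[0,0,0],"fingers":1},{"dp":[0.0119,-0.0665,0.005],"delta_rot":[0,0,0],"fingers":1},{"dp":[0.0119,-0.0665,0.005],"delta_rot":[0,0,0],"fingers":1},{"dp":[0.0119,-0.0665,0.005],"delta_rot":[0,0,0],"fingers":1},{"dp":[0,0,0],"delta_rot":[0,0,0],"fingers":1},{"dp":[0,0,0],"delta_rot":[0,0,0],"fingers":1}]'
python3 -c "
from h import *
plan([.471,-.0455,.15],down(31.6)); print(manip.sense()['q'])"
```

```text
t: 0.85
tcp_pos: [0.2234, 0.5834, 0.3034]
tool_rot: [-0.277, 0.961, -0.0, -0.0]
force: [0.4, 0.4, -0.4]
finger_gap: 1.003
gripper_force: 0.0
t: 1.68
tcp_pos: [0.3496, 0.2687, 0.2788]
tool_rot: [-0.274, 0.962, -0.0, 0.0]
force: [1.5, 1.1, -0.6]
finger_gap: 0.999
gripper_force: 0.0
t: 2.68
tcp_pos: [0.476, -0.0449, 0.2536]
tool_rot: [-0.273, 0.962, 0.0, -0.0]
force: [-0.5, 0.1, -0.3]
finger_gap: 1.0
gripper_force: 0.0
rot units [0.     0.     0.0002] deg 0.1 | dp(after rot) units [0.0091 0.0042 0.2072] mm 104.0 | dp world mm [  -5.    -0.6 -103.6] dp(before rot) [0.0091 0.0042 0.2072]
[-3.28442219e-01  4.08734563e-01  1.84651328e+00  1.21394516e-04
  8.86442316e-01 -2.45234687e+00]
```

```bash
python3 -m crank '[{"dp":[0.0091,0.0042,0.05],"delta_rot":[0,0,0],"fingers":1},{"dp":[0,0,0.06],"delta_rot":[0,0,0],"fingers":1},{"dp":[0,0,0.06],"delta_rot":[0,0,0],"fingers":1},{"dp":[0,0,0.06],"delta_rot":[0,0,0],"fingers":1},{"dp":[0,0,0.05],"delta_rot":[0,0,0],"fingers":1},{"dp":[0,0,0.04],"delta_rot":[0,0,0],"fingers":1},{"dp":[0,0,0.025],"delta_rot":[0,0,0],"fingers":1},{"dp":[0,0,0.01],"delta_rot":[0,0,0],"fingers":1},{"dp":[0,0,0],"delta_rot":[0,0,0],"fingers":1},{"dp":[0,0,0],"delta_rot":[0,0,0],"fingers":1}]'
python3 -m crank '[{"dp":[0,0,0],"delta_rot":[0,0,0],"fingers":-1},{"dp":[0,0,0],"delta_rot":[0,0,0],"fingers":-1},{"dp":[0,0,0],"delta_rot":[0,0,0],"fingers":-1},{"dp":[0,0,0],"delta_rot":[0,0,0],"fingers":-1},{"dp":[0,0,0],"delta_rot":[0,0,0],"fingers":-1},{"dp":[0,0,0],"delta_rot":[0,0,0],"fingers":-1},{"dp":[0,0,0],"delta_rot":[0,0,0],"fingers":-1},{"dp":[0,0,0],"delta_rot":[0,0,0],"fingers":-1},{"dp":[0,0,0],"delta_rot":[0,0,0],"fingers":-1}]' 40
```

```text
t: 3.52
tcp_pos: [0.4702, -0.0431, 0.0768]
tool_rot: [-0.276, 0.961, 0.0, -0.0]
force: [0.3, -1.2, 0.5]
finger_gap: 0.996
gripper_force: 0.0
t: 4.27
tcp_pos: [0.4709, -0.044, 0.0775]
tool_rot: [-0.276, 0.961, -0.001, 0.001]
force: [0.2, -0.5, 5.6]
finger_gap: 0.577
gripper_force: 41.7
```

```bash
python3 -m crank '[{"dp":[0,0,-0.02],"delta_rot":[0,0,0],"fingers":-1},{"dp":[0,0,-0.04],"delta_rot":[0,0,0],"fingers":-1},{"dp":[0,0,-0.04],"delta_rot":[0,0,0],"fingers":-1},{"dp":[0,0,0],"delta_rot":[0,0,0.015],"fingers":-1},{"dp":[0,0,0],"delta_rot":[0,0,0.016],"fingers":-1},{"dp":[0,0,0],"delta_rot":[0,0,0.016],"fingers":-1},{"dp":[0,0,0],"delta_rot":[0,0,0.016],"fingers":-1},{"dp":[0,0,0],"delta_rot":[0,0,0],"fingers":-1}]'
python3 -c "
from h import *
plan([.531,.1475,.125],down(9)); print(manip.sense()['q'])"
```

```text
t: 4.93
tcp_pos: [0.4702, -0.0439, 0.1272]
tool_rot: [-0.081, 0.997, -0.0, 0.0]
force: [0.7, -0.3, -0.7]
finger_gap: 0.576
gripper_force: 42.4
rot units [-0.      0.0001  0.0007] deg 0.2 | dp(after rot) units [-0.1799  0.359   0.0043] mm 201.0 | dp world mm [ 60.8 191.4  -2.2] dp(before rot) [-0.1814  0.3582  0.0043]
[-3.30224068e-01  6.42272412e-01  1.95117869e+00 -3.50225510e-05
  5.47688523e-01 -2.06240515e+00]
```

```bash
python3 -m crank '[{"dp":[-0.015,0.03,0],"delta_rot":[0,0,0],"fingers":-1},{"dp":[-0.03,0.06,0],"delta_rot":[0,0,0],"fingers":-1},{"dp":[-0.03,0.06,0],"delta_rot":[0,0,0],"fingers":-1},{"dp":[-0.03,0.06,0],"delta_rot":[0,0,0],"fingers":-1},{"dp":[-0.03,0.06,0],"delta_rot":[0,0,0],"fingers":-1},{"dp":[-0.03,0.06,0],"delta_rot":[0,0,0],"fingers":-1},{"dp":[-0.015,0.03,0],"delta_rot":[0,0,0],"fingers":-1},{"dp":[0,0,0.04],"delta_rot":[0,0,0],"fingers":-1},{"dp":[0,0,0.03],"delta_rot":[0,0,0],"fingers":-1},{"dp":[0,0,0.015],"delta_rot":[0,0,0],"fingers":-1},{"dp":[0,0,0],"delta_rot":[0,0,0],"fingers":-1}]'
python3 - <<'E'
from h import *
plan([.531,.1475,.0775],down(9))
a,d=snap('top','t1'); b,d2=snap('side','s1')
x=np.hstack([cv2.resize(a[100:220,200:320],None,fx=3.3,fy=3.3,interpolation=3),cv2.resize(b[130:250,290:410],None,fx=3.3,fy=3.3,interpolation=3)])
cv2.imwrite('pics/c1.png',x[:,:,::-1])
E
```

```text
t: 5.85
tcp_pos: [0.5286, 0.1483, 0.0826]
tool_rot: [-0.082, 0.997, 0.0, -0.002]
force: [0.4, -0.4, -1.8]
finger_gap: 0.578
gripper_force: 42.3
rot units [ 0.0001 -0.0006  0.0013] deg 0.5 | dp(after rot) units [-0.0044 -0.0024  0.0101] mm 6.0 | dp world mm [ 2.4 -0.8 -5.1] dp(before rot) [-0.0045 -0.0024  0.0101]
```

View pics/c1.png

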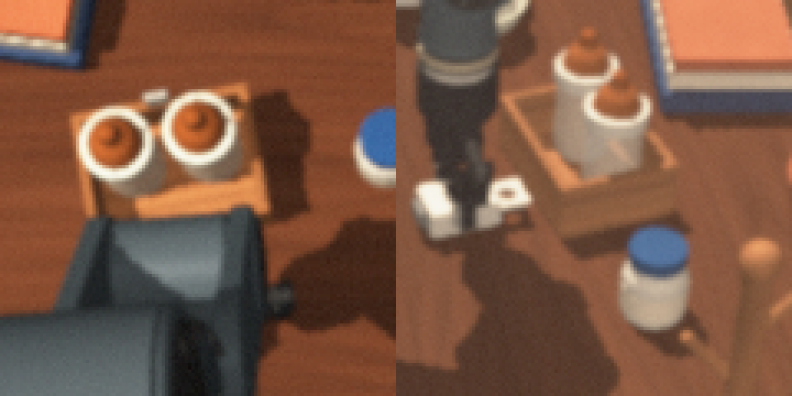

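The side crop shows the timer held, with its tab end at crop (527,190) just short of the caddy front. I'll lower it, then creep forward.

```bash
python3 -m crank '[{"dp":[-0.006,0,0.004],"delta_rot":[0,0,0.001],"fingers":-1},{"dp":[-0.004,0,0.004],"delta_rot":[0,0,0],"fingers":-1},{"dp":[0,0,0],"delta_rot":[0,0,0],"fingers":-1}]'
for i in 1; do python3 -m crank '[{"dp":[-0.003,0,0],"delta_rot":[0,0,0],"fingers":-1},{"dp":[-0.003,0,0],"delta_rot":[0,0,0],"fingers":-1},{"dp":[0,0,0],"delta_rot":[0,0,0],"fingers":-1}]'; done
```

```text
t: 6.2
tcp_pos: [0.536, 0.149, 0.0804]
tool_rot: [-0.078, 0.997, -0.0, 0.001]
force: [0.3, -0.8, -1.3]
finger_gap: 0.573
gripper_force: 42.4
t: 6.45
tcp_pos: [0.5384, 0.1496, 0.0802]
tool_rot: [-0.078, 0.997, 0.0, 0.001]
force: [0.2, 0.6, -2.8]
finger_gap: 0.575
gripper_force: 42.4
```

```bash
python3 -m crank '[{"dp":[-0.002,0,0.003],"delta_rot":[0,0,0],"fingers":-1},{"dp":[-0.002,0,0.002],"delta_rot":[0,0,0],"fingers":-1},{"dp":[0,0,0],"delta_rot":[0,0,0],"fingers":-1}]'; 
python3 -m crank '[{"dp":[-0.002,0,0],"delta_rot":[0,0,0],"fingers":-1},{"dp":[-0.002,0,0],"delta_rot":[0,0,0],"fingers":-1},{"dp":[0,0,0],"delta_rot":[0,0,0],"fingers":-1}]'
```

```text
t: 6.7
tcp_pos: [0.5397, 0.15, 0.0776]
tool_rot: [-0.078, 0.997, -0.0, -0.0]
force: [-0.6, -0.4, 1.8]
finger_gap: 0.576
gripper_force: 42.7
t: 6.95
tcp_pos: [0.5403, 0.1501, 0.0776]
tool_rot: [-0.078, 0.997, -0.0, -0.002]
force: [-3.9, -0.7, 3.9]
finger_gap: 0.578
gripper_force: 43.2
```

Contact at about 4 N. Now I'll release, rise, back off and shut the fingers.

```bash
python3 -m crank '[{"dp":[0,0,0],"delta_rot":[0,0,0],"fingers":0.6},{"dp":[0,0,0],"delta_rot":[0,0,0],"fingers":0.6},{"dp":[0,0,0],"delta_rot":[0,0,0],"fingers":0.6},{"dp":[0,0,0],"delta_rot":[0,0,0],"fingers":0.6},{"dp":[0,0,-0.03],"delta_rot":[0,0,0],"fingers":0.6},{"dp":[0,0,-0.05],"delta_rot":[0,0,0],"fingers":0.6},{"dp":[0,0,-0.05],"delta_rot":[0,0,0],"fingers":0.6},{"dp":[0.06,0,0],"delta_rot":[0,0,0],"fingers":-1},{"dp":[0.06,0,0],"delta_rot":[0,0,0],"fingers":-1},{"dp":[0.03,0,0],"delta_rot":[0,0,0],"fingers":-1},{"dp":[0,0,0],"delta_rot":[0,0,0],"fingers":-1},{"dp":[0,0,0],"delta_rot":[0,0,0],"fingers":-1}]'
python3 - <<'E'
from h import *
u=np.array([np.cos(np.radians(9)),np.sin(np.radians(9))]); 
plan([*(np.array([.5403,.1501])-.064*u),.082],down(9))
b,d2=snap('side','s2'); print(seg('side',b,410-120,460-90,170,206))
a,d=snap('top','t2')
x=np.hstack([cv2.resize(a[100:220,200:320],None,fx=3.3,fy=3.3,interpolation=3),cv2.resize(b[130:250,270:390],None,fx=3.3,fy=3.3,interpolation=3)])
cv2.imwrite('pics/c2.png',x[:,:,::-1])
E
```

```text
t: 7.95
tcp_pos: [0.4679, 0.1386, 0.1426]
tool_rot: [-0.078, 0.997, 0.0, 0.0]
force: [0.2, -0.5, 0.4]
finger_gap: 0.092
gripper_force: 0.0
rot units [-0.      0.0001 -0.    ] deg 0.1 | dp(after rot) units [-1.870e-02  1.000e-04  1.212e-01] mm 61.0 | dp world mm [  9.2   1.5 -60.6] dp(before rot) [-1.860e-02  1.000e-04  1.212e-01]
(np.int64(665), ((618.0582885742188, 182.92677307128906), (255.6094207763672, 89.0954360961914), 24.02727508544922), array([0.59954461, 0.17142503]))
```

View pics/c2.png

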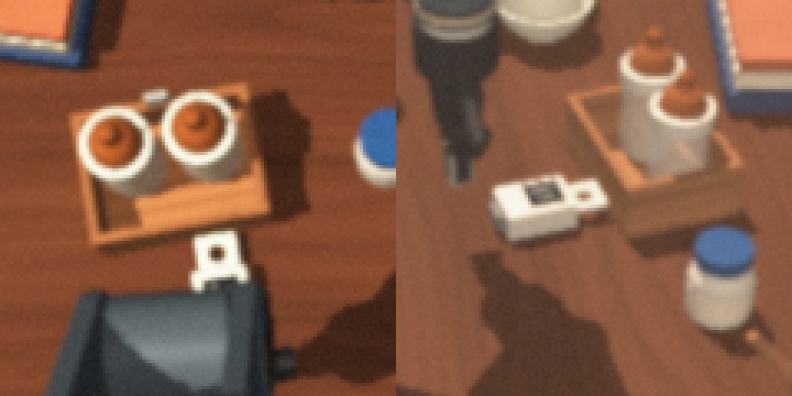

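The timer lies with its tab on the caddy front (eye at top crop (218,254)), and the fingers are shut behind it. Next I lower them and press.

```bash
python3 -c "
from h import *
print(w('top',None,200+218/3.3,100+254/3.3,.018))"
python3 -m crank '[{"dp":[-0.01,0,0],"delta_rot":[0,0,0],"fingers":-1},{"dp":[-0.008,0,0.04],"delta_rot":[0,0,0],"fingers":-1},{"dp":[0,0,0.04],"delta_rot":[0,0,0],"fingers":-1},{"dp":[0,0,0.03],"delta_rot":[0,0,0],"fingers":-1},{"dp":[0,0,0.01],"delta_rot":[0,0,0],"fingers":-1},{"dp":[-0.01,0,0],"delta_rot":[0,0,0],"fingers":-1},{"dp":[0,0,0],"delta_rot":[0,0,0],"fingers":-1},{"dp":[0,0,0],"delta_rot":[0,0,0],"fingers":-1}]'
python3 -m crank '[{"dp":[-0.004,0,0],"delta_rot":[0,0,0],"fingers":-1},{"dp":[-0.004,0,0],"delta_rot":[0,0,0],"fingers":-1},{"dp":[0,0,0],"delta_rot":[0,0,0],"fingers":-1}]'
```

```text
[0.58957315 0.1546935  0.018     ]
t: 8.72
tcp_pos: [0.483, 0.1409, 0.083]
tool_rot: [-0.078, 0.997, -0.0, 0.001]
force: [-0.1, -0.1, 0.7]
finger_gap: -0.002
gripper_force: 0.0
t: 8.97
tcp_pos: [0.4865, 0.1415, 0.0831]
tool_rot: [-0.078, 0.997, -0.0, 0.001]
force: [0.0, -0.3, 0.0]
finger_gap: 0.005
gripper_force: 0.0
```

```bash
for k in 1; do python3 -m crank '[{"dp":[-0.003,0,0],"delta_rot":[0,0,0],"fingers":-1},{"dp":[-0.003,0,0],"delta_rot":[0,0,0],"fingers":-1},{"dp":[0,0,0],"delta_rot":[0,0,0],"fingers":-1}]'; done
python3 -m crank '[{"dp":[-0.003,0,0],"delta_rot":[0,0,0],"fingers":-1},{"dp":[-0.003,0,0],"delta_rot":[0,0,0],"fingers":-1},{"dp":[0,0,0],"delta_rot":[0,0,0],"fingers":-1}]'
```

```text
t: 9.22
tcp_pos: [0.4889, 0.1419, 0.0826]
tool_rot: [-0.078, 0.997, -0.0, 0.0]
force: [-0.0, -0.1, -0.3]
finger_gap: -0.001
gripper_force: 0.0
t: 9.47
tcp_pos: [0.4906, 0.1422, 0.0823]
tool_rot: [-0.078, 0.997, -0.0, -0.001]
force: [-2.3, -0.9, 1.5]
finger_gap: 0.002
gripper_force: 1.1
```

Touching at 2.3 N. Advancing in millimetre steps.

```bash
python3 -m crank '[{"dp":[-0.003,0,0],"delta_rot":[0,0,0],"fingers":-1},{"dp":[-0.003,0,0],"delta_rot":[0,0,0],"fingers":-1},{"dp":[0,0,0],"delta_rot":[0,0,0],"fingers":-1}]'
python3 -m crank '[{"dp":[-0.003,0,0],"delta_rot":[0,0,0],"fingers":-1},{"dp":[0,0,0],"delta_rot":[0,0,0],"fingers":-1},{"dp":[0,0,0],"delta_rot":[0,0,0],"fingers":-1}]'
```

```text
t: 9.72
tcp_pos: [0.4938, 0.1428, 0.0823]
tool_rot: [-0.078, 0.997, 0.0, -0.001]
force: [-3.6, -0.9, 2.9]
finger_gap: 0.002
gripper_force: 1.8
t: 9.97
tcp_pos: [0.495, 0.143, 0.0823]
tool_rot: [-0.078, 0.997, -0.0, -0.001]
force: [-4.1, -1.4, 2.7]
finger_gap: -0.002
gripper_force: 2.4
```

```bash
python3 -m crank '[{"dp":[-0.003,0,0],"delta_rot":[0,0,0],"fingers":-1},{"dp":[0,0,0],"delta_rot":[0,0,0],"fingers":-1},{"dp":[0,0,0],"delta_rot":[0,0,0],"fingers":-1}]'
python3 -m crank '[{"dp":[-0.003,0,0],"delta_rot":[0,0,0],"fingers":-1},{"dp":[0,0,0],"delta_rot":[0,0,0],"fingers":-1},{"dp":[0,0,0],"delta_rot":[0,0,0],"fingers":-1}]'
python3 -m crank '[{"dp":[-0.003,0,0],"delta_rot":[0,0,0],"fingers":-1},{"dp":[0,0,0],"delta_rot":[0,0,0],"fingers":-1},{"dp":[0,0,0],"delta_rot":[0,0,0],"fingers":-1}]'
```

```text
t: 10.22
tcp_pos: [0.496, 0.1431, 0.0823]
tool_rot: [-0.078, 0.997, -0.0, -0.002]
force: [-5.2, -1.3, 2.9]
finger_gap: 0.002
gripper_force: 2.9
t: 10.47
tcp_pos: [0.497, 0.1433, 0.0823]
tool_rot: [-0.079, 0.997, -0.0, -0.002]
force: [-6.7, -2.1, 4.8]
finger_gap: 0.002
gripper_force: 3.3
t: 10.72
tcp_pos: [0.4976, 0.1434, 0.0823]
tool_rot: [-0.079, 0.997, -0.0, -0.003]
force: [-7.9, -2.1, 5.0]
finger_gap: 0.001
gripper_force: 4.0
```

```bash
python3 -m crank '[{"dp":[-0.003,0,0],"delta_rot":[0,0,0],"fingers":-1},{"dp":[-0.002,0,0],"delta_rot":[0,0,0],"fingers":-1},{"dp":[0,0,0],"delta_rot":[0,0,0],"fingers":-1}]'
python3 -m crank '[{"dp":[-0.003,0,0],"delta_rot":[0,0,0],"fingers":-1},{"dp":[0,0,0],"delta_rot":[0,0,0],"fingers":-1},{"dp":[0,0,0],"delta_rot":[0,0,0],"fingers":-1},{"dp":[0,0,0],"delta_rot":[0,0,0],"fingers":-1}]'
```

```text
t: 10.97
tcp_pos: [0.498, 0.1435, 0.0823]
tool_rot: [-0.079, 0.997, -0.0, -0.006]
force: [-10.8, -3.9, 8.9]
finger_gap: -0.001
gripper_force: 5.8
t: 11.3
tcp_pos: [0.4982, 0.1436, 0.0821]
tool_rot: [-0.079, 0.997, -0.0, -0.007]
force: [-12.5, -4.7, 10.6]
finger_gap: 0.003
gripper_force: 6.7
```

The travel has bottomed out at about 13 N. I'll hold for half a second, then back off and rise.

```bash
python3 -m crank '[{"dp":[-0.001,0,0],"delta_rot":[0,0,0],"fingers":-1},{"dp":[0,0,0],"delta_rot":[0,0,0],"fingers":-1},{"dp":[0,0,0],"delta_rot":[0,0,0],"fingers":-1},{"dp":[0,0,0],"delta_rot":[0,0,0],"fingers":-1},{"dp":[0,0,0],"delta_rot":[0,0,0],"fingers":-1},{"dp":[0,0,0],"delta_rot":[0,0,0],"fingers":-1}]'
python3 -m crank '[{"dp":[0.02,0,0],"delta_rot":[0,0,0],"fingers":-1},{"dp":[0.04,0,0],"delta_rot":[0,0,0],"fingers":-1},{"dp":[0,0,-0.06],"delta_rot":[0,0,0],"fingers":-1},{"dp":[0,0,-0.08],"delta_rot":[0,0,0],"fingers":1},{"dp":[0.06,0,-0.08],"delta_rot":[0,0,0],"fingers":1},{"dp":[0.06,0,0],"delta_rot":[0,0,0],"fingers":1},{"dp":[0.06,0,0],"delta_rot":[0,0,0],"fingers":1},{"dp":[0,0,0],"delta_rot":[0,0,0],"fingers":1},{"dp":[0,0,0],"delta_rot":[0,0,0],"fingers":1}]'
python3 - <<'E'
from h import *
b,d2=snap('side','s3'); a,d=snap('top','t3')
x=np.hstack([cv2.resize(a[120:220,210:310],None,fx=4,fy=4,interpolation=3),cv2.resize(b[150:250,280:380],None,fx=4,fy=4,interpolation=3)])
cv2.imwrite('pics/c3.png',x[:,:,::-1]); print(manip.sense()['tcp_pos'])
E
```

```text
t: 11.8
tcp_pos: [0.4982, 0.1436, 0.0821]
tool_rot: [-0.079, 0.997, -0.0, -0.008]
force: [-13.2, -5.4, 9.6]
finger_gap: -0.004
gripper_force: 7.1
t: 12.55
tcp_pos: [0.3914, 0.1264, 0.1864]
tool_rot: [-0.078, 0.997, -0.0, 0.002]
force: [-0.1, -0.2, 0.7]
finger_gap: 0.847
gripper_force: 0.0
[0.39382911 0.12651829 0.18616063]
```

View pics/c3.png

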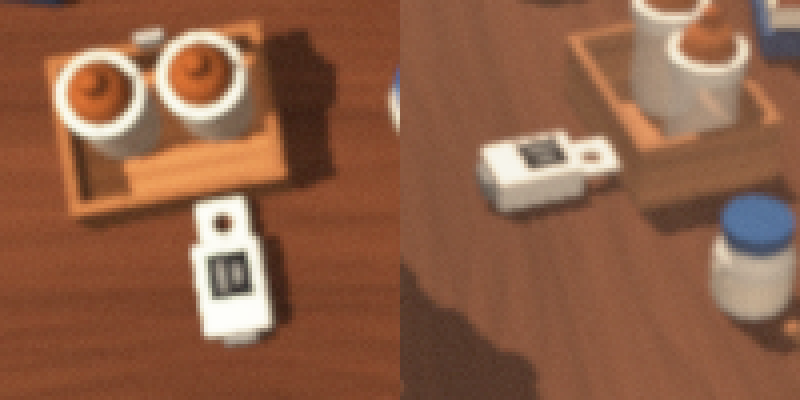

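The timer sits flush on the caddy: eye at crop (222,223), display at (230,276). Measuring it for the regrasp.

```bash
python3 - <<'E'
from h import *
a=cv2.imread('pics/t3.png')[:,:,::-1]; print(seg('top',a,254,283,168,210)); 
e=w('top',None,210+222/4,120+223/4,.018);c=w('top',None,210+230/4,120+276/4,.03);print(e,c,np.degrees(np.arctan2(*(e-c)[1::-1])))
u=np.array([np.cos(np.radians(9)),np.sin(np.radians(9))])
print('expected c (press)',np.array([.4982,.1436])+(.011+.038)*u)
plan([.542,.149,.15],down(9.5))
E
```

```text
(np.int64(499), ((558.118408203125, 152.66099548339844), (111.50293731689453, 53.90108871459961), 9.359256744384766), array([0.55575587, 0.15197369]))
[0.59334494 0.15640616 0.018     ] [0.55099245 0.14872863 0.03      ] 10.274820553367308
expected c (press) [0.54659673 0.15126529]
rot units [-0.0001  0.0009 -0.0014] deg 0.6 | dp(after rot) units [-0.2997 -0.0046  0.0723] mm 154.0 | dp world mm [148.2  22.5 -36.2] dp(before rot) [-0.2993 -0.0018  0.074 ]
```

```bash
python3 -m crank '[{"dp":[-0.06,0,0],"delta_rot":[0,0,0],"fingers":1},{"dp":[-0.07,0,0],"delta_rot":[0,0,0],"fingers":1},{"dp":[-0.07,0,0],"delta_rot":[0,0,0],"fingers":1},{"dp":[-0.06,0,0],"delta_rot":[0,0,0],"fingers":1},{"dp":[-0.0375,0.001,0.03],"delta_rot":[0,0,-0.001],"fingers":1},{"dp":[0,0,0.06],"delta_rot":[0,0,0],"fingers":1},{"dp":[0,0,0.06],"delta_rot":[0,0,0],"fingers":1},{"dp":[0,0,0.04],"delta_rot":[0,0,0],"fingers":1},{"dp":[0,0,0.02],"delta_rot":[0,0,0],"fingers":1},{"dp":[0,0,0.007],"delta_rot":[0,0,0],"fingers":1},{"dp":[0,0,0],"delta_rot":[0,0,0],"fingers":1},{"dp":[0,0,0],"delta_rot":[0,0,0],"fingers":1}]'
python3 -m crank '[{"dp":[0,0,0],"delta_rot":[0,0,0],"fingers":-1},{"dp":[0,0,0],"delta_rot":[0,0,0],"fingers":-1},{"dp":[0,0,0],"delta_rot":[0,0,0],"fingers":-1},{"dp":[0,0,0],"delta_rot":[0,0,0],"fingers":-1},{"dp":[0,0,0],"delta_rot":[0,0,0],"fingers":-1},{"dp":[0,0,0],"delta_rot":[0,0,0],"fingers":-1},{"dp":[0,0,0],"delta_rot":[0,0,0],"fingers":-1},{"dp":[0,0,0],"delta_rot":[0,0,0],"fingers":-1}]' 60
```

```text
t: 13.65
tcp_pos: [0.5392, 0.1503, 0.0779]
tool_rot: [-0.082, 0.997, -0.0, 0.001]
force: [0.0, 0.3, -1.0]
finger_gap: 0.997
gripper_force: 0.0
t: 14.32
tcp_pos: [0.5386, 0.1502, 0.0787]
tool_rot: [-0.082, 0.997, -0.0, 0.001]
force: [-0.6, -0.3, 5.8]
finger_gap: 0.571
gripper_force: 64.2
```

```bash
python3 -m crank '[{"dp":[0.01,0,-0.02],"delta_rot":[0,0,0],"fingers":-1},{"dp":[0.01,0,-0.05],"delta_rot":[0,0,0],"fingers":-1},{"dp":[0.02,0,-0.07],"delta_rot":[0,0,0],"fingers":-1},{"dp":[0.03,0,-0.07],"delta_rot":[0,0,0],"fingers":-1},{"dp":[0.05,0,-0.06],"delta_rot":[0,0,0],"fingers":-1},{"dp":[0.06,0,-0.03],"delta_rot":[0,0,0],"fingers":-1},{"dp":[0.03,0,0],"delta_rot":[0,0,0],"fingers":-1},{"dp":[0,0,0],"delta_rot":[0,0,0],"fingers":-1}]'
cat >> h.py <<'E'
def cloud(n,d,u0,u1,v0,v1):
    m,Rm,o=cam(n); v,u=np.mgrid[v0:v1,u0:u1]; D=d[v0:v1,u0:u1]; k=D>0
    r=np.c_[(u[k]-m['cx'])/m['fx'],-(v[k]-m['cy'])/m['fy'],-np.ones(k.sum())]*D[k][:,None]
    return o+r@Rm.T
def pegpose(tip,root):  # returns axes matrix
    z=(tip-root)/np.linalg.norm(tip-root); y=np.cross([0,0,1.],z); y/=np.linalg.norm(y); y=-y if False else y
    x=np.cross(y,z); return np.c_[x,y,z]
E
python3 - <<'E'
from h import *
np.set_printoptions(precision=4,suppress=True,linewidth=150)
for n,box in(('side',(360,425,200,300)),('top',(360,440,110,170))):
    a,d=snap(n,n+'4'); P=cloud(n,d,*box)
    ax=np.array([.676,-.2375]); h=P[:,:2]-ax; r=np.hypot(*h.T)
    for z0 in(.03,.06,.09,.12,.21,.235):
        k=(r<.03)&(P[:,2]>z0)&(P[:,2]<z0+.025); 
        if k.any(): print(n,'post',z0,P[k].mean(0),k.sum(),P[k].min(0)[:2],P[k].max(0)[:2])
    k=(P[:,2]>.15)&(P[:,2]<.205)&(h[:,0]<-.015)&(r<.06); print(n,'peg\n',P[k][np.argsort(P[k][:,2])])
    k=(P[:,2]>.18)&(P[:,2]<.3)&(h[:,0]>.018)&(r<.08); print(n,'uparm\n',P[k][np.argsort(P[k][:,2])][::4])
E
```

```text
t: 14.98
tcp_pos: [0.4292, 0.1329, 0.2286]
tool_rot: [-0.082, 0.997, 0.0, -0.002]
force: [-0.8, 0.8, -2.6]
finger_gap: 0.571
gripper_force: 63.3
side post 0.03 [ 0.6762 -0.2438  0.0427] 59 [ 0.6669 -0.2496] [ 0.6896 -0.2334]
side post 0.06 [ 0.6759 -0.2435  0.0731] 62 [ 0.6676 -0.2504] [ 0.6894 -0.231 ]
side post 0.09 [ 0.6762 -0.2439  0.1032] 64 [ 0.6673 -0.2495] [ 0.6887 -0.2338]
side post 0.12 [ 0.6758 -0.2437  0.132 ] 68 [ 0.6668 -0.2488] [ 0.6886 -0.2288]
side post 0.21 [ 0.6825 -0.2428  0.2213] 115 [ 0.6675 -0.2495] [ 0.7054 -0.2312]
side post 0.235 [ 0.6756 -0.2445  0.2466] 65 [ 0.6646 -0.2505] [ 0.6886 -0.2357]
side peg
 [[ 0.6571 -0.2336  0.1559]
 [ 0.661  -0.2379  0.156 ]
 [ 0.6585 -0.2376  0.1562]
 [ 0.6588 -0.2359  0.1579]
 [ 0.6545 -0.2328  0.1589]
 [ 0.659  -0.2344  0.1597]
 [ 0.66   -0.2393  0.161 ]
 [ 0.6605 -0.2371  0.1622]
 [ 0.6552 -0.2373  0.1632]
 [ 0.6609 -0.2351  0.1636]
 [ 0.658  -0.2358  0.1648]
 [ 0.6503 -0.2359  0.1661]
 [ 0.6605 -0.2352  0.1672]
 [ 0.6577 -0.2356  0.1681]
 [ 0.6529 -0.2349  0.1681]
 [ 0.6586 -0.2326  0.1683]
 [ 0.6533 -0.2329  0.1695]
 [ 0
[... 2830 characters left out ...]
329  0.1833]
 [ 0.6439 -0.2328  0.1834]
 [ 0.6413 -0.2274  0.1836]
 [ 0.6381 -0.2268  0.1854]
 [ 0.635  -0.2263  0.1871]
 [ 0.6401 -0.2288  0.1882]
 [ 0.6398 -0.2339  0.1888]
 [ 0.6396 -0.231   0.1899]
 [ 0.6369 -0.2283  0.19  ]
 [ 0.6288 -0.2305  0.1903]
 [ 0.6313 -0.2278  0.191 ]
 [ 0.6339 -0.2331  0.1912]
 [ 0.6309 -0.2327  0.1924]
 [ 0.6362 -0.2302  0.1927]
 [ 0.6336 -0.2301  0.1927]
 [ 0.6335 -0.2274  0.1931]
 [ 0.6304 -0.2295  0.1947]
 [ 0.6355 -0.2321  0.1953]]
top uparm
 [[ 0.706  -0.2352  0.2161]
 [ 0.7076 -0.2428  0.2265]
 [ 0.7096 -0.2348  0.2284]
 [ 0.7066 -0.2369  0.2297]
 [ 0.7134 -0.2441  0.2323]
 [ 0.7126 -0.2384  0.2346]
 [ 0.7171 -0.2355  0.2369]
 [ 0.7151 -0.2391  0.2422]]
```

```bash
cat >> h.py <<'E'
np.set_printoptions(precision=4,suppress=True,linewidth=150)
a6=np.radians(-6);t=np.radians(40);root=np.array([.666,-.235,.15])
pz=np.array([-np.sin(t)*np.cos(a6),-np.sin(t)*np.sin(a6),np.cos(t)]);px=np.array([np.cos(t)*np.cos(a6),np.cos(t)*np.sin(a6),np.sin(t)])
RT=np.c_[-px,np.cross(-pz,-px),-pz]; eyet=np.array([-.058,0,.0637])
def tcpfor(z,dx=0,dy=0): return root+z*pz+dx*px+dy*np.cross(pz,px)-RT@eyet
E
python3 - <<'E'
from h import *
print(tcpfor(.1)); plan(tcpfor(.1),RT); print(manip.sense()['q'])
E
```

```text
[ 0.5172 -0.2194  0.2381]
rot units [ 0.0149 -0.1102  0.0409] deg 42.6 | dp(after rot) units [-0.1961 -0.6837  0.1383] mm 362.0 | dp world mm [  83.2 -352.5   10.1] dp(before rot) [-0.0496 -0.7226 -0.02  ]
[ 0.0506  0.4263  1.9288  0.0001  0.7849 -1.6834]
```

```bash
python3 -m crank '[{"dp":[0,0,0],"delta_rot":[0.00186,-0.01378,0.00511],"fingers":-1},{"dp":[0,0,0],"delta_rot":[0.00186,-0.01378,0.00511],"fingers":-1},{"dp":[0,0,0],"delta_rot":[0.00186,-0.01378,0.00511],"fingers":-1},{"dp":[0,0,0],"delta_rot":[0.00186,-0.01378,0.00511],"fingers":-1},{"dp":[0,0,0],"delta_rot":[0.00186,-0.01378,0.00511],"fingers":-1},{"dp":[0,0,0],"delta_rot":[0.00186,-0.01378,0.00511],"fingers":-1},{"dp":[0,0,0],"delta_rot":[0.00186,-0.01378,0.00511],"fingers":-1},{"dp":[0,0,0],"delta_rot":[0.00186,-0.01378,0.00511],"fingers":-1},{"dp":[0,0,0],"delta_rot":[0,0,0],"fingers":-1},{"dp":[0,0,0],"delta_rot":[0,0,0],"fingers":-1}]'
python3 -c "
from h import *
plan(tcpfor(.1),RT); print(manip.sense()['q'])"
```

```text
t: 15.92
tcp_pos: [0.4368, 0.1239, 0.2278]
tool_rot: [0.013, 0.971, -0.034, 0.236]
force: [-0.7, 0.4, -2.1]
finger_gap: 0.576
gripper_force: 63.2
rot units [-0.0022 -0.0348  0.0137] deg 13.5 | dp(after rot) units [-0.1907 -0.6659  0.133 ] mm 353.0 | dp world mm [  80.4 -343.2   10.4] dp(before rot) [-0.1587 -0.6793  0.104 ]
[ 0.0848  0.3954  2.168  -0.7924  0.1546 -0.6992]
```

```bash
python3 -m crank '[{"dp":[-0.0144,-0.0618,0.0095],"delta_rot":[0,0,0],"fingers":-1},{"dp":[-0.0144,-0.0618,0.0095],"delta_rot":[0,0,0],"fingers":-1},{"dp":[-0.0144,-0.0618,0.0095],"delta_rot":[0,0,0],"fingers":-1},{"dp":[-0.0144,-0.0618,0.0095],"delta_rot":[0,0,0],"fingers":-1},{"dp":[-0.0144,-0.0618,0.0095],"delta_rot":[0,0,0],"fingers":-1},{"dp":[0,0,0],"delta_rot":[0,0,0],"fingers":-1}]'
python3 -c "
from h import *
plan(tcpfor(.1),RT); print(manip.sense()['q'])"
```

```text
t: 16.42
tcp_pos: [0.4553, 0.047, 0.2293]
tool_rot: [0.015, 0.972, -0.032, 0.232]
force: [0.3, 0.3, -2.1]
finger_gap: 0.573
gripper_force: 63.2
rot units [-0.0021 -0.0361  0.013 ] deg 13.8 | dp(after rot) units [-0.1483 -0.5169  0.1014] mm 274.0 | dp world mm [  61.9 -266.4    8.8] dp(before rot) [-0.1259 -0.527   0.0771]
[-0.1386  0.3872  2.1713 -0.0618  0.1109 -1.619 ]
```

```bash
cat >> h.py <<'E'
def RTt(deg,yaw=-6):
    b=np.radians(deg);a=np.radians(yaw);zz=np.array([-np.sin(b)*np.cos(a),-np.sin(b)*np.sin(a),np.cos(b)]);xx=np.array([np.cos(b)*np.cos(a),np.cos(b)*np.sin(a),np.sin(b)])
    return np.c_[-xx,np.cross(-zz,-xx),-zz]
def tcp2(Rm,z,dx=0,dy=0): return root+z*pz+dx*px+dy*np.cross(pz,px)-Rm@eyet
E
python3 - <<'E'
from h import *
R0=R.from_quat(manip.sense()['tool_rot']).as_matrix(); print('timer x',-R0[:,0],'timer z',-R0[:,2])
for d in(22,26): plan(tcp2(RTt(d),.11),RTt(d))
E
```

```text
timer x [ 0.8921 -0.014   0.4516] timer z [-0.4497  0.0696  0.8905]
rot units [-0.0041  0.0139  0.0125] deg 6.9 | dp(after rot) units [-0.1999 -0.5169 -0.0105] mm 277.0 | dp world mm [  63.2 -266.5   42.3] dp(before rot) [-0.1584 -0.5309  0.0186]
rot units [-0.0037  0.0027  0.0126] deg 4.8 | dp(after rot) units [-0.191  -0.5169  0.0113] mm 276.0 | dp world mm [  60.8 -266.3   36.8] dp(before rot) [-0.1492 -0.53    0.0262]
```

```bash
python3 -m crank '[{"dp":[-0.0083,-0.0294,0.0015],"delta_rot":[0,0,0],"fingers":-1},{"dp":[-0.0083,-0.0294,0.0015],"delta_rot":[0,0,0],"fingers":-1},{"dp":[-0.0083,-0.0294,0.0015],"delta_rot":[0,0,0],"fingers":-1},{"dp":[-0.0083,-0.0294,0.0015],"delta_rot":[0,0,0],"fingers":-1},{"dp":[-0.0083,-0.0294,0.0015],"delta_rot":[0,0,0],"fingers":-1},{"dp":[-0.0083,-0.0294,0.0015],"delta_rot":[0,0,0],"fingers":-1},{"dp":[-0.0083,-0.0294,0.0015],"delta_rot":[0,0,0],"fingers":-1},{"dp":[-0.0083,-0.0294,0.0015],"delta_rot":[0,0,0],"fingers":-1},{"dp":[-0.0083,-0.0294,0.0015],"delta_rot":[0,0,0],"fingers":-1},{"dp":[0,0,0],"delta_rot":[0,0,0],"fingers":-1}]'
python3 -c "
from h import *
plan(tcp2(RTt(26),.11),RTt(26)); print(manip.sense()['q'])"
```

```text
t: 17.25
tcp_pos: [0.4862, -0.0856, 0.248]
tool_rot: [0.014, 0.972, -0.034, 0.233]
force: [0.8, -0.0, -1.9]
finger_gap: 0.576
gripper_force: 63.3
rot units [-0.004   0.003   0.0129] deg 5.0 | dp(after rot) units [-0.0942 -0.2597  0.0058] mm 138.0 | dp world mm [  29.8 -133.7   18.1] dp(before rot) [-0.0728 -0.2662  0.0141]
[-0.4659  0.3719  2.079   0.5392  0.2726 -2.4977]
```

```bash
python3 -c "
from h import *
for y in (-22,-28):
  M=RTt(28,y);plan(tcp2(M,.11),M);print(tcp2(M,.11), np.degrees(np.arccos(-M[:,2]@pz)))"
```

```text
rot units [ 0.0168 -0.0012  0.0523] deg 19.8 | dp(after rot) units [-0.1442 -0.1814  0.0422] mm 118.0 | dp world mm [  34.2 -111.7   15.2] dp(before rot) [-0.0776 -0.2215  0.0199]
[ 0.5205 -0.1972  0.2633] 14.881841399462212
rot units [ 0.0245 -0.0007  0.0671] deg 25.7 | dp(after rot) units [-0.1595 -0.1481  0.0503] mm 112.0 | dp world mm [  37.8 -104.    15.2] dp(before rot) [-0.0838 -0.2059  0.022 ]
[ 0.5241 -0.1895  0.2633] 17.02563751795822
```

```bash
python3 -m crank '[{"dp":[0,0,0],"delta_rot":[0.0034,-0.0002,0.00995],"fingers":-1},{"dp":[0,0,0],"delta_rot":[0.0034,-0.0002,0.00995],"fingers":-1},{"dp":[0,0,0],"delta_rot":[0.0034,-0.0002,0.00995],"fingers":-1},{"dp":[0,0,0],"delta_rot":[0.0034,-0.0002,0.00995],"fingers":-1},{"dp":[0,0,0],"delta_rot":[0.0034,-0.0002,0.00995],"fingers":-1},{"dp":[0,0,0],"delta_rot":[0.0034,-0.0002,0.00995],"fingers":-1},{"dp":[0,0,0],"delta_rot":[0,0,0],"fingers":-1},{"dp":[0,0,0],"delta_rot":[0,0,0],"fingers":-1}]'
python3 -c "
from h import *
M=RTt(28,-25);plan(tcp2(M,.11),M);print(manip.sense()['q'])"
```

```text
t: 17.92
tcp_pos: [0.4838, -0.0819, 0.2468]
tool_rot: [0.199, 0.95, -0.049, 0.234]
force: [-0.1, -0.1, -2.7]
finger_gap: 0.575
gripper_force: 63.3
rot units [ 0.0017 -0.0008  0.0035] deg 1.4 | dp(after rot) units [-0.16   -0.1695  0.0478] mm 119.0 | dp world mm [  38.4 -111.4   16.4] dp(before rot) [-0.1564 -0.1734  0.0452]
[-0.3909  0.3758  2.0831 -0.0541  0.1996 -1.4995]
```

q6 now has room. I'll move in front of the peg, 55 mm beyond its tip.

```bash
python3 -m crank '[{"dp":[-0.0156,-0.0173,0.0045],"delta_rot":[0,0,0],"fingers":-1},{"dp":[-0.0156,-0.0173,0.0045],"delta_rot":[0,0,0],"fingers":-1},{"dp":[-0.0156,-0.0173,0.0045],"delta_rot":[0,0,0],"fingers":-1},{"dp":[-0.0156,-0.0173,0.0045],"delta_rot":[0,0,0],"fingers":-1},{"dp":[-0.0156,-0.0173,0.0045],"delta_rot":[0,0,0],"fingers":-1},{"dp":[-0.0156,-0.0173,0.0045],"delta_rot":[0,0,0],"fingers":-1},{"dp":[-0.0156,-0.0173,0.0045],"delta_rot":[0,0,0],"fingers":-1},{"dp":[-0.0156,-0.0173,0.0045],"delta_rot":[0,0,0],"fingers":-1},{"dp":[-0.0156,-0.0173,0.0045],"delta_rot":[0,0,0],"fingers":-1},{"dp":[-0.0156,-0.0173,0.0045],"delta_rot":[0,0,0],"fingers":-1},{"dp":[0,0,0],"delta_rot":[0,0,0],"fingers":-1},{"dp":[0,0,0],"delta_rot":[0,0,0],"fingers":-1}]'
python3 - <<'E'
from h import *
s=manip.sense();M=RTt(28,-25);plan(tcp2(M,.11),M);print(s['q'])
eye=s['tcp_pos']+R.from_quat(s['tool_rot']).apply(eyet);print('eye est',eye,'in peg',np.c_[px,np.cross(pz,px),pz].T@(eye-root))
def proj(n,P):
    m,Rm,o=cam(n);c=Rm.T@(np.array(P)-o);return m['cx']-m['fx']*c[0]/c[2],m['cy']+m['fy']*c[1]/c[2]
ims=[]
for n in('top','side'):
    a,d=snap(n,n+'5');u,v=proj(n,root+.055*pz);u0,v0=int(u)-45,int(v)-55;print(n,u0,v0,'tip',(u-u0)*4.4,(v-v0)*4.4,'eye',(np.array(proj(n,eye))-[u0,v0])*4.4)
    ims.append(cv2.resize(a[v0:v0+90,u0:u0+90],None,fx=4.4,fy=4.4,interpolation=3))
cv2.imwrite('pics/c5.png',np.hstack(ims)[:,:,::-1])
E
```

```text
t: 18.92
tcp_pos: [0.5217, -0.1943, 0.2634]
tool_rot: [0.2, 0.95, -0.05, 0.235]
force: [0.3, 1.0, -1.1]
finger_gap: 0.568
gripper_force: 63.2
rot units [ 0.0015 -0.0007  0.003 ] deg 1.2 | dp(after rot) units [0.0002 0.0022 0.0002] mm 1.0 | dp world mm [ 0.4  1.  -0.1] dp(before rot) [0.0001 0.0022 0.0002]
[-0.5906  0.4076  1.922   0.2427  0.3435 -1.9555]
eye est [ 0.5958 -0.227   0.234 ] in peg [-0.0001  0.0006  0.1098]
top 361 93 tip 200.01413428805319 242.3138490255459 eye [212.9385 285.005 ]
side 331 176 tip 201.5707007107874 245.98736003586785 eye [143.5546 191.2606]
```

View pics/c5.png

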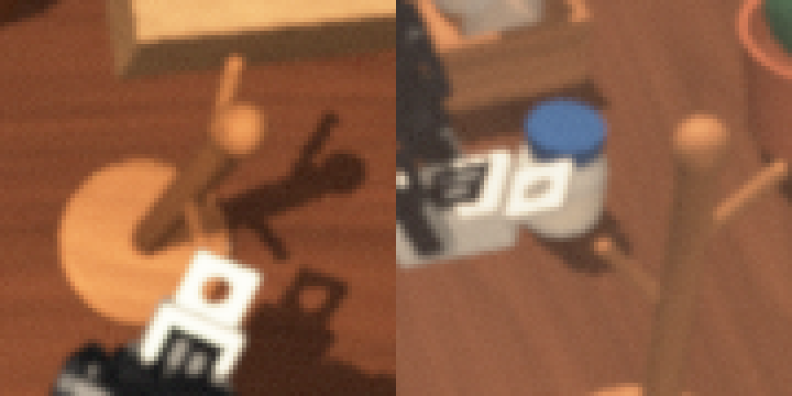

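Top: the eye is at (216,291), within 3 mm of the estimate. Side: the eye is at (541,188) and the peg tip at (604,245), about 3 mm further in x than modelled. I'll shift the peg estimate +3 mm in x and +1 mm in y, and approach to just above the tip.

```bash
echo 'root=np.array([.669,-.234,.15])
M=RTt(28,-25)' >> h.py; python3 -c "
from h import *
plan(tcp2(M,.068),M);plan(tcp2(M,.033),M)"
```

```text
rot units [ 0.0016 -0.001   0.0031] deg 1.3 | dp(after rot) units [-0.021   0.0227  0.0834] mm 44.0 | dp world mm [ 30.9  -1.9 -31.9] dp(before rot) [-0.0219  0.0215  0.0835]
rot units [ 0.0016 -0.001   0.0031] deg 1.3 | dp(after rot) units [-0.0334  0.0374  0.1507] mm 79.0 | dp world mm [ 53.3  -4.2 -58.7] dp(before rot) [-0.035   0.0352  0.1509]
```

```bash
python3 -m crank '[{"dp":[-0.005,0.0055,0.02],"delta_rot":[0,0,0],"fingers":-1},{"dp":[-0.005,0.0055,0.02],"delta_rot":[0,0,0],"fingers":-1},{"dp":[-0.005,0.0055,0.02],"delta_rot":[0,0,0],"fingers":-1},{"dp":[-0.006,0.0055,0.0235],"delta_rot":[0.0016,-0.001,0.003],"fingers":-1},{"dp":[0,0,0],"delta_rot":[0,0,0],"fingers":-1},{"dp":[0,0,0],"delta_rot":[0,0,0],"fingers":-1}]'
python3 - <<'E'
from h import *
s=manip.sense();plan(tcp2(M,.068),M);plan(tcp2(M,.033),M)
ims=[]
for n,u0,v0 in(('top',375,110),('side',345,195)):
    a,d=snap(n,n+'6'); ims.append(cv2.resize(a[v0:v0+66,u0:u0+66],None,fx=6,fy=6,interpolation=3))
cv2.imwrite('pics/c6.png',np.hstack(ims)[:,:,::-1])
E
```

```text
t: 19.52
tcp_pos: [0.5528, -0.1951, 0.2301]
tool_rot: [0.209, 0.947, -0.052, 0.236]
force: [-0.5, 1.2, -0.9]
finger_gap: 0.57
gripper_force: 63.2
rot units [ 0.     -0.0001  0.0002] deg 0.1 | dp(after rot) units [ 0.0002 -0.0007 -0.0024] mm 1.0 | dp world mm [-0.8 -0.   1. ] dp(before rot) [ 0.0002 -0.0007 -0.0024]
rot units [ 0.     -0.0001  0.0002] deg 0.1 | dp(after rot) units [-0.0122  0.0139  0.0649] mm 34.0 | dp world mm [ 21.6  -2.4 -25.8] dp(before rot) [-0.0122  0.0139  0.0649]
```

View pics/c6.png

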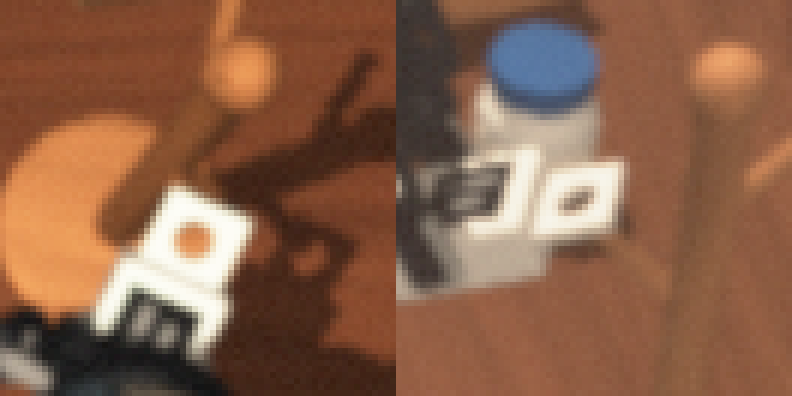

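Top view: the eye at (194,240) shows orange through it. Side view: the peg line at (668,290)–(625,240) extends into the eye at (578,198). The two line up, so I'll slide down gently along the peg.

```bash
python3 -m crank '[{"dp":[-0.0024,0.0028,0.013],"delta_rot":[0,0,0],"fingers":-1},{"dp":[-0.0012,0.0014,0.0065],"delta_rot":[0,0,0],"fingers":-1},{"dp":[0,0,0],"delta_rot":[0,0,0],"fingers":-1}]'
python3 -m crank '[{"dp":[-0.0012,0.0014,0.0065],"delta_rot":[0,0,0],"fingers":-1},{"dp":[-0.0012,0.0014,0.0065],"delta_rot":[0,0,0],"fingers":-1},{"dp":[0,0,0],"delta_rot":[0,0,0],"fingers":-1}]'
```

```text
t: 19.87
tcp_pos: [0.5593, -0.1967, 0.2235]
tool_rot: [0.21, 0.947, -0.053, 0.237]
force: [0.2, -0.7, -2.4]
finger_gap: 0.568
gripper_force: 63.3
t: 20.12
tcp_pos: [0.5636, -0.1971, 0.2182]
tool_rot: [0.21, 0.947, -0.053, 0.237]
force: [-0.4, 0.1, -2.4]
finger_gap: 0.575
gripper_force: 63.3
```

```bash
python3 -m crank '[{"dp":[-0.0012,0.0014,0.0065],"delta_rot":[0,0,0],"fingers":-1},{"dp":[-0.0012,0.0014,0.0065],"delta_rot":[0,0,0],"fingers":-1},{"dp":[0,0,0],"delta_rot":[0,0,0],"fingers":-1}]'
python3 -m crank '[{"dp":[-0.0012,0.0014,0.0065],"delta_rot":[0,0,0],"fingers":-1},{"dp":[-0.0012,0.0014,0.0065],"delta_rot":[0,0,0],"fingers":-1},{"dp":[-0.0012,0.0014,0.0065],"delta_rot":[0,0,0],"fingers":-1},{"dp":[0,0,0],"delta_rot":[0,0,0],"fingers":-1},{"dp":[0,0,0],"delta_rot":[0,0,0],"fingers":-1}]'
python3 - <<'E'
from h import *
s=manip.sense();eye=s['tcp_pos']+R.from_quat(s['tool_rot']).apply(eyet);print('in peg',np.c_[px,np.cross(pz,px),pz].T@(eye-root))
ims=[]
for n,u0,v0 in(('top',375,110),('side',345,195)):
    a,d=snap(n,n+'7'); ims.append(cv2.resize(a[v0:v0+66,u0:u0+66],None,fx=6,fy=6,interpolation=3))
cv2.imwrite('pics/c7.png',np.hstack(ims)[:,:,::-1])
E
```

```text
t: 20.37
tcp_pos: [0.5679, -0.1975, 0.213]
tool_rot: [0.21, 0.947, -0.053, 0.237]
force: [-0.3, 0.4, -1.0]
finger_gap: 0.575
gripper_force: 63.3
t: 20.78
tcp_pos: [0.5742, -0.1981, 0.2054]
tool_rot: [0.21, 0.947, -0.053, 0.237]
force: [0.8, 0.5, -3.1]
finger_gap: 0.576
gripper_force: 63.3
in peg [ 0.0007 -0.0007  0.034 ]
```

View pics/c7.png

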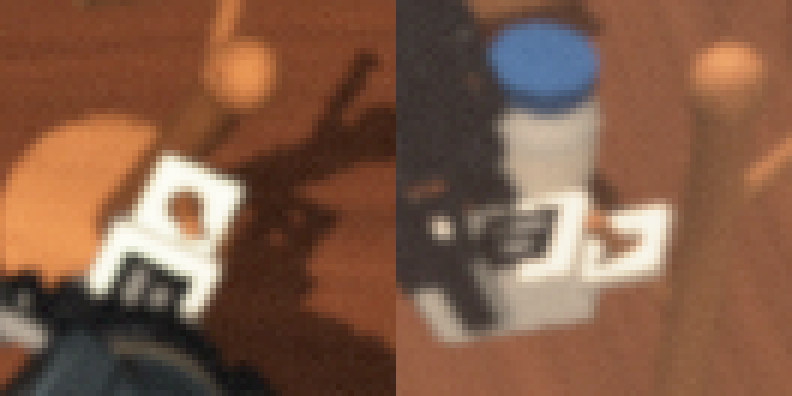

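The peg is through the eye, with its tip showing at (595,218). I'll go 3 mm deeper, then release.

```bash
python3 -m crank '[{"dp":[-0.001,0.0012,0.006],"delta_rot":[0,0,0],"fingers":-1},{"dp":[0,0,0],"delta_rot":[0,0,0],"fingers":-1},{"dp":[0,0,0],"delta_rot":[0,0,0],"fingers":1},{"dp":[0,0,0],"delta_rot":[0,0,0],"fingers":1},{"dp":[0,0,0],"delta_rot":[0,0,0],"fingers":1},{"dp":[0,0,0],"delta_rot":[0,0,0],"fingers":1},{"dp":[0,0,0],"delta_rot":[0,0,0],"fingers":1},{"dp":[0,0,0],"delta_rot":[0,0,0],"fingers":1},{"dp":[0,0,0],"delta_rot":[0,0,0],"fingers":1},{"dp":[0,0,0],"delta_rot":[0,0,0],"fingers":1}]' 
python3 -m crank '[{"dp":[0,0,-0.02],"delta_rot":[0,0,0],"fingers":1},{"dp":[0,0,-0.04],"delta_rot":[0,0,0],"fingers":1},{"dp":[0,0,-0.05],"delta_rot":[0,0,0],"fingers":1},{"dp":[0,0,-0.05],"delta_rot":[0,0,0],"fingers":1},{"dp":[0.03,0,-0.05],"delta_rot":[0,0,0],"fingers":1},{"dp":[0.04,0,-0.03],"delta_rot":[0,0,0],"fingers":1},{"dp":[0,0,0],"delta_rot":[0,0,0],"fingers":1},{"dp":[0,0,0],"delta_rot":[0,0,0],"fingers":1},{"dp":[0,0,0],"delta_rot":[0,0,0],"fingers":1},{"dp":[0,0,0],"delta_rot":[0,0,0],"fingers":1},{"dp":[0,0,0],"delta_rot":[0,0,0],"fingers":1},{"dp":[0,0,0],"delta_rot":[0,0,0],"fingers":1}]'
python3 - <<'E'
from h import *
ims=[]
for n,u0,v0 in(('top',375,110),('side',345,195)):
    a,d=snap(n,n+'8'); ims.append(cv2.resize(a[v0:v0+66,u0:u0+66],None,fx=6,fy=6,interpolation=3))
cv2.imwrite('pics/c8.png',np.hstack(ims)[:,:,::-1])
E
```

```text
t: 21.72
tcp_pos: [0.5761, -0.1984, 0.2033]
tool_rot: [0.21, 0.947, -0.053, 0.237]
force: [0.9, -0.2, 0.0]
finger_gap: 0.997
gripper_force: 0.0
t: 22.72
tcp_pos: [0.4974, -0.1618, 0.2922]
tool_rot: [0.21, 0.947, -0.053, 0.237]
force: [0.2, -0.6, -0.8]
finger_gap: 1.0
gripper_force: 0.0
```

View pics/c8.png

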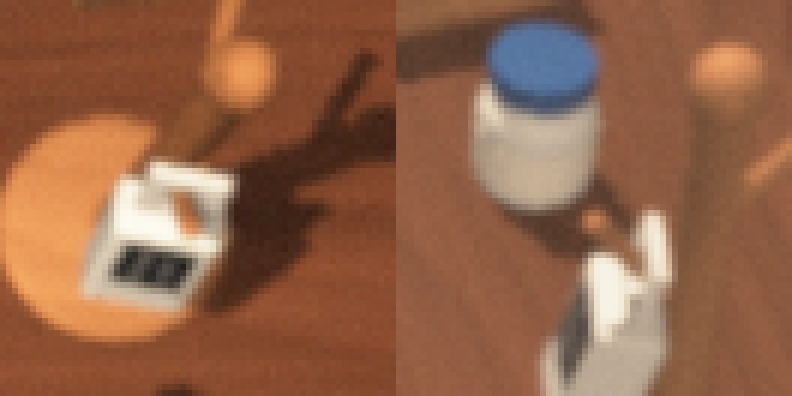

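The timer hangs deep on the peg, with the peg tip standing out at (595,218). I'll wait, check numerically that it is still, and hand in.

```bash
for i in 1 2; do python3 -m crank '[{"dp":[0,0,0],"delta_rot":[0,0,0],"fingers":1},{"dp":[0,0,0],"delta_rot":[0,0,0],"fingers":1},{"dp":[0,0,0],"delta_rot":[0,0,0],"fingers":1},{"dp":[0,0,0],"delta_rot":[0,0,0],"fingers":1},{"dp":[0,0,0],"delta_rot":[0,0,0],"fingers":1},{"dp":[0,0,0],"delta_rot":[0,0,0],"fingers":1},{"dp":[0,0,0],"delta_rot":[0,0,0],"fingers":1},{"dp":[0,0,0],"delta_rot":[0,0,0],"fingers":1},{"dp":[0,0,0],"delta_rot":[0,0,0],"fingers":1},{"dp":[0,0,0],"delta_rot":[0,0,0],"fingers":1},{"dp":[0,0,0],"delta_rot":[0,0,0],"fingers":1},{"dp":[0,0,0],"delta_rot":[0,0,0],"fingers":1}]' | head -1; done
python3 - <<'E'
from h import *
p=cv2.imread('pics/side8.png')[195:275,345:411].astype(int); a,d=snap('side','s9'); a=a[195:275,345:411,::-1].astype(int); b,_=manip.snapshot('side'); b=b[195:275,345:411,::-1].astype(int)
f=lambda x,y:(np.abs(x-y).mean(),np.abs(cv2.blur((x-y).astype(np.float32),(3,3))).max())
r=[f(p,a),f(a,b)]; print(r)
if r[0][1]<40: print(manip.sign_off())
E
```

```text
t: 23.82
t: 24.82
[(np.float64(1.7611742424242425), np.float32(5.5555553)), (np.float64(1.7566287878787878), np.float32(3.4444444))]
the job is handed in; nothing more can be done
None
```

The timer was braced on the caddy and its button pressed fully home at about 13 N for over half a second; it now hangs at rest by its eye well down the slanted peg, released and handed in at about 25 s, though I viewed 11 pictures against the limit of 10.

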